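Close up the coffee maker and start it

ROBOT

A 6-joint arm with a two-finger parallel gripper is mounted at the origin on the work surface. World frame = base frame: x ahead of the robot, y to its left, z up, the work surface at z = 0. Lengths are in m, angles in rad, forces in N, time in s.
With the tool pointing down it reaches from about 0.3 to 0.875 m from the base axis. Payload 4.2 kg.
Tool frame: the origin (TCP) lies where the fingers leave the gripper's body, on its centre line; the fingertips stand 73 mm ahead of it and the grasp point (between the pads) lies 54 mm ahead of it; z points along the fingers, x is the direction in which the jaws open and shut, and the axes are right-handed (so a half turn about z gives the same grasp; the last joint's range is limited). The gripper opens to 85 mm and grips with 20 to 120 N. Pads are 22 mm wide; open, the fingers measure 114 mm over their backs; the gripper's body (76 mm by 85 mm) begins 54 mm behind the grasp point. The pads swing forward as they close: fully open they stand 13 mm farther back than shut.
Start: joints at [1.139, 0.32, 1.565, -0, 1.257, -0.02], TCP at [0.23, 0.527, 0.304] pointing down, gripper open.
Joint ranges: [-3.11, 3.11], [-0.84, 2.01], [0.21, 2.61], [-1.34, 4.49], [0.05, 2.63], [-2.56, 2.56]. Speed limits (rad/s): [2.57, 2.57, 3.14, 3.14, 3.14, 3.14].

INTERFACE

Orientations are given as a unit quaternion [w, x, y, z].
In Python, from workcell import sensors, eyes, workorder gives the robot as it stands.
- The arm moves only by the tool jog_arm, never from a script. Its argument "steps" is a list of rows, each a list of 5 numbers: the shift along the tool's x, y, z in mm, then the turn about the tool's z in degrees, then the closure, from -1 (fully open) to 1 (shut). In form: [[dx, dy, dz, yaw, jaw], ...]. A call has 1 to 10 rows; each row is the pose to reach, as a shift and turn from the pose measured when the call began, along the tool's axes at that moment; what a row does not reach only later rows make up. A row lasts 1/12 s, in which the tool goes at most 41.7 mm and 7.16 degrees, less where a joint would pass 70% of its speed; a pose out of reach is approached as far as the arm can. A call with a gripper value outside its range is refused whole. The fingers move at their own pace and stop on an object; "grip_force" is the grip in N (left out, the last holds). Time passes only in rows, so rows that repeat a pose let the fingers close. It gives the time, the measured TCP pose, the force and the opening at its end, in the units of the state.
- sensors.get_obs(): the state, without advancing time (a new reading comes with each control period).
- eyes.get_image(name): name is "scene" or "side" or "wrist"; returns a dict with "color" (420x560x3 uint8, blue, green, red), "fx", "fy", "cx", "cy" (pixels), "k1" (the pictures are not rectified: a ray, as slopes to the right and down, at radius r is drawn at 1 + k1 r^2 times it, then the intrinsics apply), "xyz" and "rotation" of the camera in the world; the wrist camera has in their place "hand_eye" (4x4, takes a point from camera to tool coordinates, whose origin is the TCP and whose axes are the tool frame's). Camera axes: x right, y up, looking along -z (the intrinsics and any distortion apply to the point x, -y, -z); pixel columns grow to the right and rows downward; lengths in m; the calibration is good to about 2 mm. A picture is of the moment at which its call begins: read the wrist's pose just before it. There is no depth.
- workorder.hand_in(): hands the job in, once; it reports no verdict.
The state is a dict: "time_s": time; "joint_positions": joint angles; "qd": joint speeds; "joint_torque": joint torques, N m; "tcp_pos": TCP position; "eef_rot": TCP orientation; "wrist_force": force on the tool from outside, world axes, zero at the start; "ft_torque": the same for the moment, N m; "gripper_width": opening from 0.0 (shut) to 1.0 (fully open).
Only numpy, scipy, OpenCV 4.12 (cv2) and the standard library are available. Lean on these libraries where they do the work, as an engineer would, in place of code of your own. Each camera call takes 0.05 s, during which the arm holds its last target. There are 200 camera calls.

TASK

Get the coffee maker going, pushing with the fingertips only: gently swing its open filter holder fully home under the spray arm and push the tank lid down until it is fully shut, in either order, and only when both are shut press the red start button on the spray arm all the way down and let it go. Do not slam them shut, lift the lid or pull the holder wide open, and leave the glass jug on its hotplate and the mugs and bottle where they are: nothing is picked up.

Things in the scene. Friction and masses are not known exactly. Their poses are not given: they have to be found in the camera images.
- machine: White coffee maker, 180 x 240 x 250 mm, fixed. Origin: middle of its underside; x points to its back (the jug side, its front, is -x), z up. Water tank: x 28 to 120, y -83 to 83, top z 248 mm. White spray arm: y -29 to 29, forward from the tank to a round end at x -74, z 232 to 248 mm. Hinge bracket: x 0 to 33, y -83 to -61, z 153 to 244 mm. Only the lid and button stand higher than z 248 mm.
- holder (a joint): Swing of the filter holder about its upright pin, rad. 0: fully home under the spray arm (end stop). Grows as it swings out, counter-clockwise from above, towards the machine's front and then its -y side; stop at 1.5. Starts 0.6 to 1.25. Stays where it is left; takes about 0.08 N m (0.5 N at the lug).
- holder_hinge (a point): Fixed point on the holder's vertical hinge pin, at machine x 14, y -72, z 197 mm.
- holder_center (a point): Centre of the filter holder's round open mouth, at the rim: a dark grey cup with a brass filter inside, 112 mm across at the rim (z 228 mm above the worktop), 100 mm across at z 186, 80 mm at its floor (z 166); drip valve down to z 160. Moves with the holder, 93 mm from the pin; home, it is at machine x -45, y 0 mm.
- holder_lug (a point): Middle of the end face, z 204 mm, of the holder's red grip lug: an upright fin 12 mm thick, z 181 to 227 mm, 30 mm proud of the cup, turning with the holder. Home, this point is at machine x -128, y +20 mm, the fin points to machine -x and its flat sides face +y and -y. Pushing the side that faces -y when home, clockwise about the pin, shuts the holder.
- lid (a joint): Opening of the grey tank lid, rad. 0: shut, flat on the tank (end stop); grows as its front edge rises; stop at 1.6. Starts 0.45 to 1.0. Stiff hinge: stays where it is left; takes about 0.06 N m (0.7 N at the front edge); the lid weighs 0.08 kg.
- lid_hinge (a point): Middle of the lid's hinge line, along the machine's y axis at the back of the tank: machine x 116, y 0, z 252 mm.
- lid_edge (a point): Middle of the lid's front edge, on its upper (outer) face. The lid is a flat plate 92 mm from hinge to front edge, 164 mm wide, 8 mm thick, its underside through the hinge line, with a small red thumb tab 9 mm farther out. Shut, its upper face is at z 260 mm.
- button (a joint): Travel of the start button, m: 0 up, 0.005 fully down. Springs back; 0.8 N to start, 4.8 N fully down.
- button_top (a point): Middle of the top of the red round start button, 26 mm across, on the spray arm, at z 258 mm when up (10 mm above the arm; a grey bezel 38 mm across and 2 mm high surrounds it). Pressed straight down.
- hotplate (a point): Middle of the top of the dark round hotplate, 116 mm across, at machine x -45, y 0, z 41 mm.
- jug: Glass coffee jug with a grey lid and handle, 110 mm across, 104 mm high, handle to about the machine's front (its own -x, out to 96 mm from its axis); loose on the hotplate. Origin: middle of its underside. It passes 15 mm below the holder.
- yellow_mug: Yellow mug, 80 mm across, 95 mm high, loose on the worktop. Origin: middle of its underside.
- blue_mug: Blue mug, 76 mm across, 90 mm high, loose on the worktop. Origin: middle of its underside.
- oil_bottle: Green glass bottle with a black cap, 60 mm across, 190 mm high, loose on the worktop. Origin: middle of its underside.
There are look-alikes about, which are no part of the job. Of the things shaped like the oil_bottle, the green one is meant.

How it is judged:
On the way, in this order (a step that is already met when the one before it is completed fails the run):
1. the filter holder is fully home and the tank lid fully shut (value of joint each of holder, lid below 0.05 rad), for 0.2 s.
2. the start button is pressed down (value of joint button above 0.0035 m), for 0.05 s.
At the end, for the whole second after the job is handed in: The holder is within 0.05 rad (8 mm at its lug) of home and the lid within 0.05 rad (4 mm at its edge) of shut, the button was pressed at least 3.5 mm after that and is up again, and the jug stands on the hotplate within 20 mm of its middle, with mugs and bottle upright (all of step 1 and value of joint button below 0.0015 m and horizontal distance between jug and hotplate below 0.02 m and z of jug in the frame of hotplate below 0.006 m and angle between each of jug, yellow_mug, blue_mug, oil_bottle's own z axis and vertical below 0.15 rad and linear speed of jug below 0.02 m/s); the robot touches nothing.
It fails at once if the start button is pressed while the holder or the lid is still open (value of joint button above 0.002 m and value of joint any of holder, lid above 0.08 rad).
It fails at once if the lid is lifted, or the holder pulled, wide open (value of joint lid above 1.15 rad or value of joint holder above 1.4 rad).
It fails at once if the holder or lid is slammed (turns faster than 4 rad/s) (velocity of joint any of holder, lid below -4 rad/s).
It fails at once if the coffee maker is pushed with more than 60 N (contact force between the arm and machine above 60 N).
It fails at once if the jug is moved more than 15 mm, a mug or the bottle more than 20 mm, or one of them tipped ((distance of jug from where it was at the start of the episode above 0.015 m or angle between jug's own z axis and vertical above 0.25 rad) or (distance of yellow_mug from where it was at the start of the episode above 0.02 m or angle between yellow_mug's own z axis and vertical above 0.25 rad) or (distance of blue_mug from where it was at the start of the episode above 0.02 m or angle between blue_mug's own z axis and vertical above 0.25 rad) or (distance of oil_bottle from where it was at the start of the episode above 0.02 m or angle between oil_bottle's own z axis and vertical above 0.25 rad)).
It also fails if it takes over 61 s, if anything falls off the work surface, if the arm or the gripper's body presses on something with over 40 N, if the wrist force passes 120 N, or if a joint passes its speed limit or range.

## Working session

There is one attempt and no reset: what is moved stays moved. The work goes in short steps, Python scripts to look and compute and a tool call to move; the robot and the scene stay as the last step left them, time stands still between calls to the robot, and variables do not carry over. Pictures are saved under pics/ and viewed, about 8 in all and at most 12, crops included, and the job is handed in when it is done.

Besides the shell and the picture viewer there is one more tool, called after "Request:" by a JSON object that holds its "fn" and its "kwargs", one argument or row to a line. jog_arm: Moves the arm, as the interface text tells. Its arguments: {"type":"object","properties":{"steps":{"type":"array","items":{"type":"array","items":{"type":"number"}}},"grip_force":{"type":"number"}},"required":["steps"]}

```bash
mkdir -p pics; cat > h.py <<'E'
import numpy as np, cv2
from workcell import sensors, eyes, workorder
def snap(n,f):
    im=eyes.get_image(n); cv2.imwrite(f'pics/{f}.png',im['color']); 
    np.save(f'pics/{f}.npy',{k:v for k,v in im.items() if k!='color'},allow_pickle=True); return im
def load(f): return np.load(f'pics/{f}.npy',allow_pickle=True).item()
def proj(c,P):
    R=np.array(c['rotation']).reshape(3,3); p=(np.atleast_2d(P)-np.array(c['xyz']))@R
    s=np.stack([p[:,0]/-p[:,2],-p[:,1]/-p[:,2]],1); s=s*(1+c['k1']*(s**2).sum(1,keepdims=True))
    return s*[c['fx'],c['fy']]+[c['cx'],c['cy']]
E
python3 - <<'E'
from h import *
a=snap('scene','a');b=snap('side','b')
for n in 'ab': print(load(n))
print(sensors.get_obs())
E
```

```text
{'fx': 449.97643061428, 'fy': 449.97643061428, 'cx': 282.35150742188006, 'cy': 220.0937161503094, 'k1': -0.10241825297856573, 'xyz': array([1.32591066, 0.28542207, 0.97395003]), 'rotation': array([0.5027053 , 0.22147699, 0.32576573, 0.76948815])}
{'fx': 440.04590415431966, 'fy': 440.04590415431966, 'cx': 277.85275205435056, 'cy': 209.08871035804998, 'k1': -0.13786375636965364, 'xyz': array([ 0.35824862, -0.69216193,  0.88037064]), 'rotation': array([ 0.91801418,  0.360514  , -0.05480846, -0.15580649])}
{'time_s': 0.1, 'joint_positions': array([ 1.13899134e+00,  3.20208733e-01,  1.56555967e+00,  4.48560117e-06,
        1.25742022e+00, -2.00172106e-02]), 'qd': array([-0.00083569, -0.00158868, -0.00380798, -0.00139057,  0.00095087,
        0.00071553]), 'joint_torque': array([ 1.33425612e-03, -4.16403902e+01, -2.34706432e+01, -1.18733277e-05,
        4.90306586e-03,  4.05936873e-05]), 'tcp_pos': array([0.2300161 , 0.52663968, 0.30317628]), 'eef_rot': array([ 4.21723333e-04,  8.36734329e-01,  5.47608460e-01, -6.77445281e-04]), 'wrist_force': array([ 0.73084779, -0.48925235,  0.40612787]), 'ft_torque': array([ 0.03221568, -0.0194257 , -0.02691361]), 'gripper_width': 1.0022508220190371}
```

Rotations are quaternions.

View pics/a.png

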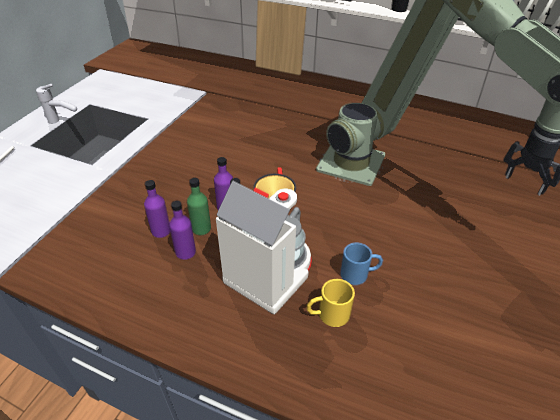

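View pics/b.png

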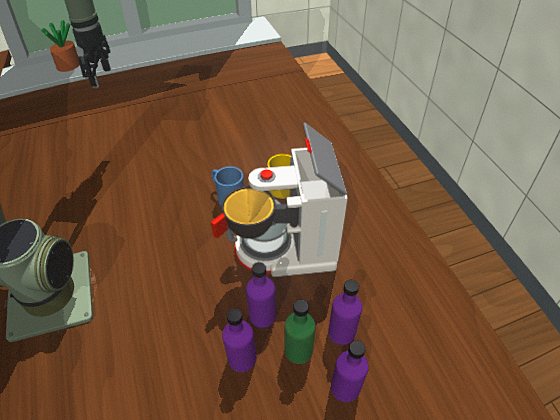

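The scene view shows the machine at about (255,245), seen from behind. The side view shows the holder swung out at (248,208), its lug at (218,225), the button at (266,175) and the open lid at (325,160). The purple bottles are look-alikes; the green one is at (300,335) in the side view. I'll enlarge both.

```bash
python3 - <<'E'
import cv2
b=cv2.imread('pics/b.png')[110:290,195:365]; a=cv2.imread('pics/a.png')[155:320,205:315]
cv2.imwrite('pics/b2.png',cv2.resize(b,None,fx=3.3,fy=3.3,interpolation=cv2.INTER_CUBIC))
cv2.imwrite('pics/a2.png',cv2.resize(a,None,fx=3.6,fy=3.6,interpolation=cv2.INTER_CUBIC))
E
```

```text
(no output)
```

View pics/b2.png

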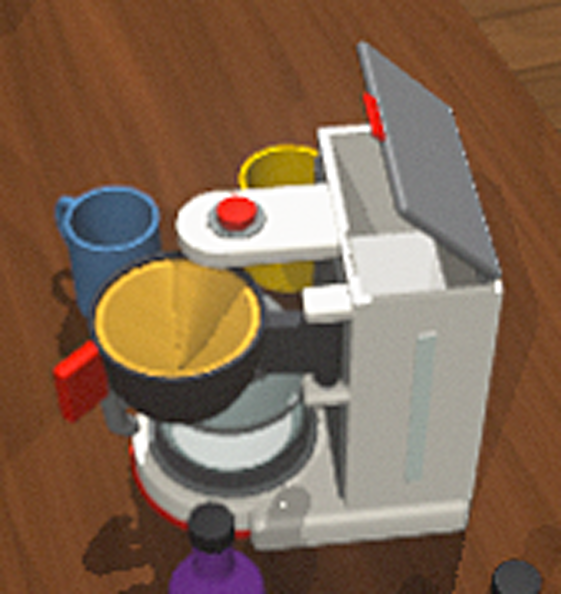

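View pics/a2.png

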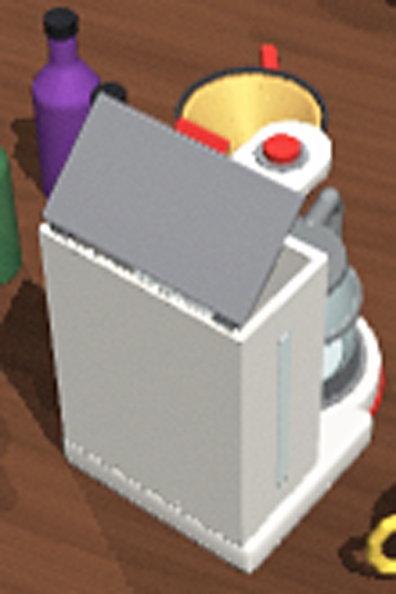

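```bash
cat >> h.py <<'E'
from scipy.spatial.transform import Rotation as Rn
_p=proj
def proj(c,P):
    c=dict(c); q=np.array(c['rotation']); c['rotation']=Rn.from_quat(q[[1,2,3,0]]).as_matrix(); return _p(c,P)
def m2w(p,P):
    P=np.atleast_2d(np.array(P,float))/1000; c,s=np.cos(p[2]),np.sin(p[2])
    return np.stack([p[0]+c*P[:,0]-s*P[:,1],p[1]+s*P[:,0]+c*P[:,1],P[:,2]],1)
def holder(th,P): # machine mm, home coords -> swung ccw
    P=np.array(P,float); h=np.array([14,-72]); c,s=np.cos(th),np.sin(th); d=P[:2]-h
    return [h[0]+c*d[0]-s*d[1],h[1]+s*d[0]+c*d[1],P[2]]
def lid(al,r,y,t): # r from hinge, t above underside
    return [116-r*np.cos(al)+t*np.sin(al),y,252+r*np.sin(al)+t*np.cos(al)]
E
cat > fit.py <<'E'
from h import *
from scipy.optimize import least_squares
A,B=load('a'),load('b')
def pts(q):
    bx,th,al=q[3:6]*[1000,1,1]
    return [('b',(237,211),[bx,0,258]),('a',(282,149),[bx,0,258]),
    ('b',(500,288),[120,-83,248]),('b',(370,298),[28,-83,248]),('b',(318,131),[28,83,248]),('b',(467,527),[120,-90,0]),
    ('a',(42,226),[120,-83,248]),('a',(241,331),[120,83,248]),('a',(327,254),[28,83,248]),('a',(68,455),[120,-90,0]),('a',(248,572),[120,90,0]),
    ('a',(103,95),lid(al,92,-82,6)),('a',(306,191),lid(al,92,82,6)),('b',(361,43),lid(al,92,82,4)),('b',(404,209),lid(al,92,-82,4)),
    ('b',(181,318),holder(th,[-45,0,228])),('a',(252,116),holder(th,[-45,0,228])),('b',(64,385),holder(th,[-128,20,204])),('a',(268,46),holder(th,[-128,20,227]))]
def res(q):
    r=[]
    for n,uv,P in pts(q):
        o=np.array([195,110])+np.array(uv)/3.3 if n=='b' else np.array([205,155])+np.array(uv)/3.6
        r.append(proj(A if n=='a' else B,m2w(q,P))[0]-o+.35)
    return np.array(r).ravel()
best=min((least_squares(res,[.6,-.1,y,-.04,.9,.7],loss='soft_l1') for y in (-.8,0,.8)),key=lambda s:s.cost)
q=best.x
if __name__=='__main__':
    print(np.round(q,4),best.cost); print(np.round(res(q).reshape(-1,2),1).tolist())
    th,al=q[4],q[5]
    for n,P in dict(button=[q[3]*1000,0,258],lug=holder(th,[-128,20,204]),lughome=[-128,20,204],hinge=[14,-72,197],edge=lid(al,92,0,8),edgeshut=lid(0,92,0,8),lidhinge=[116,0,252],jug=[-45,0,41]).items(): print(n,np.round(m2w(q,P)[0],3))
    np.save('q.npy',q)
E
python3 fit.py
```

```text
[ 0.5833 -0.0466 -0.2143 -0.0339  0.7083  0.7966] 25.305175617900833
[[-0.0, -0.9], [-0.7, -1.1], [0.8, 0.5], [-5.0, 1.7], [-0.7, -0.6], [0.7, 1.9], [-1.1, 1.4], [0.5, 3.3], [0.3, 1.0], [-2.0, 2.5], [1.0, 2.8], [-2.0, -0.5], [-0.4, 1.1], [-1.0, -1.0], [-0.3, 0.3], [-1.1, -2.3], [-0.1, -0.1], [-1.1, 2.9], [0.5, 0.1]]
button [ 0.55  -0.039  0.258]
lug [ 0.413 -0.106  0.204]
lughome [0.462 0.    0.204]
hinge [ 0.582 -0.12   0.197]
edge [ 0.639 -0.059  0.323]
edgeshut [ 0.607 -0.052  0.26 ]
lidhinge [ 0.697 -0.071  0.252]
jug [ 0.539 -0.037  0.041]
```

```bash
sed -i "/('b',(370,298)/s/('b',(370,298),\[28,-83,248\]),//" fit.py; sed -i "s/('b',(370,298),\[28,-83,248\]),//" fit.py
python3 fit.py; python3 - <<'E'
from h import *
q=np.load('q.npy')
print('finger centre along swing (world mm)')
for th in [q[4]+.2,q[4]+.1,q[4],.6,.45,.3,.15,0]:
    a=q[2]+th; n=np.array([-np.sin(a),np.cos(a)]); hh=11*abs(n[0])+14.5*abs(n[1])
    print(round(th,2),np.round(m2w(q,holder(th,[-122,14-hh,204]))[0]*1000))
print('lid contact r=80 upper face')
for al in [q[5],.6,.4,.2,0]:
    print(round(al,2),np.round(m2w(q,lid(al,75,0,8))[0]*1000))
# overlay
for n,f in (('a',3.6),('b',3.3)):
    im=cv2.imread(f'pics/{n}.png'); c=load(n)
    L=[]
    for x0,x1,y0,y1,z in ((28,120,-83,83,248),(-120,120,-90,90,0)):
        L.append([[x0,y0,z],[x1,y0,z],[x1,y1,z],[x0,y1,z]])
    L.append([lid(q[5],r,y,8) for r,y in((0,-82),(92,-82),(92,82),(0,82))])
    t=np.linspace(0,6.28,40)
    for cx,cy,z,r in((-45,0,228,56),): L.append([holder(q[4],[cx+r*np.cos(k),r*np.sin(k),z]) for k in t])
    L.append([holder(q[4],[-128,20+s,z]) for s,z in((-6,181),(-6,227),(6,227),(6,181))])
    L.append([[q[3]*1000+13*np.cos(k),13*np.sin(k),258] for k in t])
    im=cv2.resize(im,None,fx=4,fy=4,interpolation=cv2.INTER_CUBIC)
    for l in L: cv2.polylines(im,[np.int32(4*proj(c,m2w(q,l))+2)],True,(0,255,0),1)
    u,v=(205,155) if n=='a' else (195,110)
    im=im[v*4:v*4+590,u*4:u*4+ (400 if n=='a' else 600)][:, :]
    cv2.imwrite(f'pics/o{n}.png',im); 
a,b=cv2.imread('pics/oa.png'),cv2.imread('pics/ob.png'); 
o=np.hstack([a,b]); cv2.imwrite('pics/o.png',cv2.resize(o,(800,472)))
E
```

```text
[ 0.5826 -0.0468 -0.2163 -0.0333  0.7093  0.8037] 19.9151516691307
[[-0.0, -0.8], [-0.8, -1.1], [0.5, 0.8], [-0.9, -0.4], [0.4, 2.1], [-1.0, 1.1], [0.4, 3.0], [0.3, 0.8], [-1.9, 2.2], [0.9, 2.5], [-2.1, -0.8], [-0.5, 0.8], [-1.0, -1.0], [-0.5, 0.3], [-1.5, -2.2], [-0.0, -0.3], [-1.5, 3.0], [0.6, -0.0]]
button [ 0.55  -0.04   0.258]
lug [ 0.412 -0.106  0.204]
lughome [0.462 0.    0.204]
hinge [ 0.581 -0.12   0.197]
edge [ 0.639 -0.059  0.324]
edgeshut [ 0.606 -0.052  0.26 ]
lidhinge [ 0.696 -0.072  0.252]
jug [ 0.539 -0.037  0.041]
finger centre along swing (world mm)
0.91 [ 433. -155.  204.]
0.81 [ 430. -140.  204.]
0.71 [ 429. -125.  204.]
0.6 [ 429. -108.  204.]
0.45 [432. -84. 204.]
0.3 [439. -61. 204.]
0.15 [450. -41. 204.]
0 [463. -23. 204.]
lid contact r=80 upper face
0.8 [651. -62. 312.]
0.6 [640. -59. 301.]
0.4 [631. -58. 289.]
0.2 [626. -56. 275.]
0 [623. -56. 260.]
```

View pics/o.png

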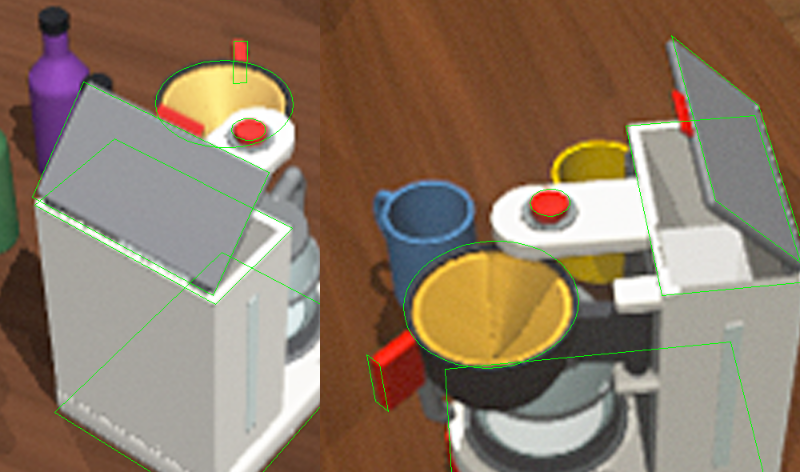

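Request:
{"fn": "jog_arm", "kwargs": {
  "steps": [
    [0,0,-20,-7,1],
    [0,0,-40,-14,1],
    [0,0,-60,-20,1],
    [0,0,-76,-23.6,1],
    [0,0,-76,-23.6,1],
    [0,0,-76,-23.6,1]
  ]
}}

```text
time_s: 0.6
tcp_pos: [0.2301, 0.5268, 0.3792]
eef_rot: [0.0, 0.708, 0.707, -0.0]
wrist_force: [0.1, 0.7, -0.5]
gripper_width: 0.143
```

The overlay fits to a few mm. I'm moving over the bench with the tool axes aligned to the world: tool x is +y, tool y is +x and tool z is down.

Request:
{"fn": "jog_arm", "kwargs": {
  "steps": [
    [-36,16,0,0,1],
    [-72,32,0,0,1],
    [-108,48,0,0,1],
    [-144,64,0,0,1],
    [-180,80,0,0,1],
    [-216,96,0,0,1],
    [-252,112,0,0,1],
    [-288,128,0,0,1],
    [-324,144,0,0,1],
    [-360,160,0,0,1]
  ]
}}

```text
time_s: 1.43
tcp_pos: [0.3891, 0.1644, 0.3777]
eef_rot: [-0.0, 0.708, 0.706, -0.002]
wrist_force: [1.3, 0.3, -0.1]
gripper_width: 0.002
```

Request:
{"fn": "jog_arm", "kwargs": {
  "steps": [
    [-36,5,0,0,1],
    [-72,10,0,0,1],
    [-108,15,0,0,1],
    [-144,20,0,0,1],
    [-180,25,0,0,1],
    [-216,30,0,0,1],
    [-252,35,0,0,1],
    [-288,40,0,0,1],
    [-325,40,0,0,1],
    [-325,40,0,0,1]
  ]
}}

```text
time_s: 2.27
tcp_pos: [0.4277, -0.1658, 0.3759]
eef_rot: [-0.001, 0.711, 0.703, -0.004]
wrist_force: [0.7, 0.9, -0.1]
gripper_width: -0.001
```

Request:
{"fn": "jog_arm", "kwargs": {
  "steps": [
    [0,0,30,0,1],
    [0,0,60,0,1],
    [0,0,80,0,1],
    [0,0,95,0,1],
    [0,0,95,0,1]
  ]
}}

```text
time_s: 2.68
tcp_pos: [0.4245, -0.1648, 0.2764]
eef_rot: [-0.006, 0.711, 0.703, -0.006]
wrist_force: [-0.2, -0.7, 0.6]
gripper_width: 0.001
```

```bash
python3 - <<'E'
from h import *
snap('side','c'); im=cv2.imread('pics/c.png')[90:300,160:380]
cv2.imwrite('pics/c2.png',cv2.resize(im,None,fx=2.8,fy=2.8,interpolation=cv2.INTER_CUBIC))
print(sensors.get_obs()['tcp_pos'],sensors.get_obs()['wrist_force'])
E
```

```text
[ 0.42561793 -0.16525405  0.27842974] [ 0.85932506  0.16967639 -0.71444776]
```

View pics/c2.png

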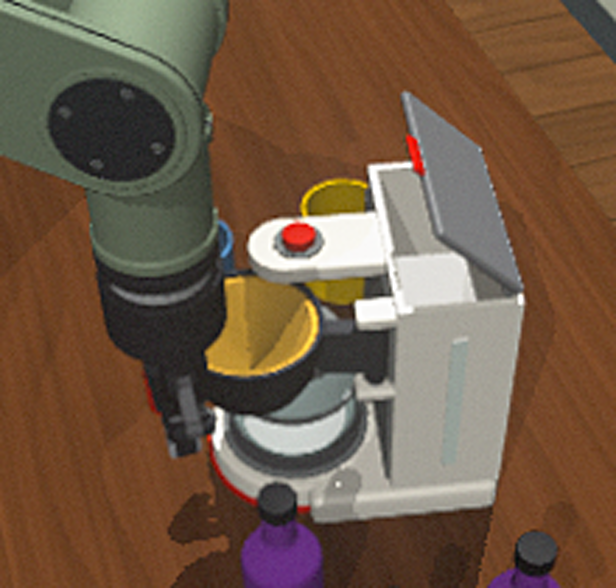

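The fingers (185,440) stand on the near (-y) side of the lug, clear of the cup and bottles. I'm starting the holder push along the arc.

Request:
{"fn": "jog_arm", "kwargs": {
  "steps": [
    [10,1,0,0,1],
    [20,2,0,0,1],
    [30,2,0,0,1],
    [38,2,0,0,1],
    [46,2,0,0,1],
    [54,2,0,0,1],
    [62,3,0,0,1],
    [70,4,0,0,1],
    [76,5,0,0,1],
    [82,6,0,0,1]
  ]
}}

```text
time_s: 3.57
tcp_pos: [0.4328, -0.0827, 0.2783]
eef_rot: [-0.004, 0.711, 0.703, -0.005]
wrist_force: [0.5, -1.1, 0.5]
gripper_width: 0.004
```

Request:
{"fn": "jog_arm", "kwargs": {
  "steps": [
    [6,2,0,0,1],
    [12,4,0,0,1],
    [18,6,0,0,1],
    [24,9,0,0,1],
    [30,12,0,0,1],
    [36,15,0,0,1],
    [41,18,0,0,1],
    [46,21,0,0,1],
    [46,21,0,0,1]
  ]
}}

```text
time_s: 4.32
tcp_pos: [0.4547, -0.036, 0.2778]
eef_rot: [-0.004, 0.711, 0.703, -0.005]
wrist_force: [0.4, -0.1, -0.6]
gripper_width: -0.0
```

Next, the last stretch to (463,-23), in small steps while watching the force.

Request:
{"fn": "jog_arm", "kwargs": {
  "steps": [
    [4,3,0,0,1],
    [8,6,0,0,1],
    [11,8,0,0,1],
    [13,9,0,0,1],
    [13,9,0,0,1]
  ]
}}

```text
time_s: 4.73
tcp_pos: [0.4639, -0.0227, 0.2776]
eef_rot: [-0.005, 0.711, 0.703, -0.005]
wrist_force: [-0.3, -0.3, -0.4]
gripper_width: -0.002
```

Request:
{"fn": "jog_arm", "kwargs": {
  "steps": [
    [2,0,0,0,1],
    [3,0,0,0,1],
    [3,0,0,0,1]
  ]
}}

```text
time_s: 4.98
tcp_pos: [0.4638, -0.0195, 0.2776]
eef_rot: [-0.005, 0.711, 0.703, -0.005]
wrist_force: [0.6, -0.3, 0.5]
gripper_width: -0.002
```

```bash
python3 - <<'E'
from h import *
snap('side','d'); im=cv2.imread('pics/d.png')[90:300,160:380]
cv2.imwrite('pics/d2.png',cv2.resize(im,None,fx=2.8,fy=2.8,interpolation=cv2.INTER_CUBIC))
print(sensors.get_obs()['tcp_pos'],sensors.get_obs()['wrist_force'])
E
```

```text
[ 0.46377043 -0.01956     0.27759429] [ 0.11684269 -0.49680608  0.9368832 ]
```

View pics/d2.png

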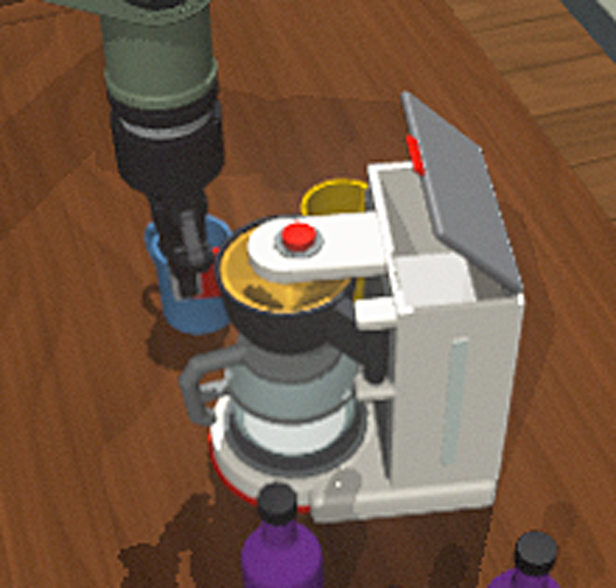

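The cup is almost under the spray arm. The force still shows no stop, so I'll push further.

Request:
{"fn": "jog_arm", "kwargs": {
  "steps": [
    [2,1,0,0,1],
    [4,2,0,0,1],
    [4,2,0,0,1]
  ]
}}

```text
time_s: 5.28
tcp_pos: [0.4644, -0.0182, 0.2776]
eef_rot: [-0.004, 0.71, 0.704, -0.009]
wrist_force: [-4.0, -13.0, 2.3]
gripper_width: -0.002
```

Request:
{"fn": "jog_arm", "kwargs": {
  "steps": [
    [2,1,0,0,1],
    [4,2,0,0,1],
    [4,2,0,0,1]
  ]
}}

```text
time_s: 5.53
tcp_pos: [0.4647, -0.0176, 0.2777]
eef_rot: [-0.002, 0.709, 0.705, -0.014]
wrist_force: [-5.2, -15.2, 4.3]
gripper_width: 0.001
```

Request:
{"fn": "jog_arm", "kwargs": {
  "steps": [
    [2,1,0,0,1],
    [3,1,0,0,1],
    [3,1,0,0,1]
  ]
}}

```text
time_s: 5.78
tcp_pos: [0.4648, -0.0173, 0.2778]
eef_rot: [-0.0, 0.709, 0.705, -0.018]
wrist_force: [-3.4, -11.8, 1.9]
gripper_width: 0.002
```

The firm reaction (about 14 N) shows the end stop. I'm backing off, rising and going over to the lid.

Request:
{"fn": "jog_arm", "kwargs": {
  "steps": [
    [-8,-2,0,0,1],
    [-16,-4,0,0,1],
    [-16,-4,-25,0,1],
    [-16,-4,-60,0,1],
    [-16,-4,-100,0,1],
    [-16,-4,-140,0,1],
    [-16,-4,-150,0,1],
    [-16,-4,-150,0,1]
  ]
}}

```text
time_s: 6.45
tcp_pos: [0.4654, -0.0297, 0.4317]
eef_rot: [0.003, 0.709, 0.705, -0.015]
wrist_force: [0.5, -0.7, -0.3]
gripper_width: 0.001
```

Request:
{"fn": "jog_arm", "kwargs": {
  "steps": [
    [-3,35,0,0,1],
    [-8,70,0,0,1],
    [-12,105,0,0,1],
    [-16,140,0,0,1],
    [-20,175,0,0,1],
    [-24,199,0,0,1],
    [-27,202,0,0,1],
    [-27,202,0,0,1]
  ]
}}

```text
time_s: 7.12
tcp_pos: [0.668, -0.0585, 0.4249]
eef_rot: [0.0, 0.709, 0.705, -0.017]
wrist_force: [-0.4, -0.3, -0.5]
gripper_width: 0.002
```

Request:
{"fn": "jog_arm", "kwargs": {
  "steps": [
    [0,-3,15,0,1],
    [0,-6,30,0,1],
    [-1,-8,38,0,1],
    [-1,-12,45,0,1],
    [-1,-17,51,0,1],
    [0,-22,57,0,1],
    [0,-26,63,0,1],
    [1,-29,70,0,1],
    [1,-31,76,0,1],
    [1,-31,76,0,1]
  ]
}}

```text
time_s: 7.95
tcp_pos: [0.6341, -0.059, 0.3483]
eef_rot: [-0.001, 0.709, 0.705, -0.018]
wrist_force: [0.4, 0.4, -1.6]
gripper_width: -0.0
```

Request:
{"fn": "jog_arm", "kwargs": {
  "steps": [
    [0,-1,4,0,1],
    [0,-2,8,0,1],
    [0,-3,11,0,1],
    [0,-3,14,0,1],
    [0,-3,14,0,1]
  ]
}}

```text
time_s: 8.37
tcp_pos: [0.6306, -0.0594, 0.3336]
eef_rot: [-0.001, 0.709, 0.705, -0.018]
wrist_force: [0.9, -0.9, -0.1]
gripper_width: -0.003
```

Request:
{"fn": "jog_arm", "kwargs": {
  "steps": [
    [0,0,2,0,1],
    [0,0,4,0,1],
    [0,0,4,0,1]
  ]
}}

```text
time_s: 8.62
tcp_pos: [0.6306, -0.0594, 0.3326]
eef_rot: [0.0, 0.709, 0.705, -0.017]
wrist_force: [-3.0, 0.6, 11.5]
gripper_width: 0.002
```

Request:
{"fn": "jog_arm", "kwargs": {
  "steps": [
    [0,0,2,0,1],
    [0,0,3,0,1],
    [0,0,3,0,1]
  ]
}}

```text
time_s: 8.87
tcp_pos: [0.6304, -0.0594, 0.3325]
eef_rot: [0.001, 0.709, 0.705, -0.016]
wrist_force: [-3.6, -0.4, 11.2]
gripper_width: 0.001
```

```bash
python3 - <<'E'
from h import *
snap('side','e'); im=cv2.imread('pics/e.png')[90:300,160:380]
cv2.imwrite('pics/e2.png',cv2.resize(im,None,fx=2.8,fy=2.8,interpolation=cv2.INTER_CUBIC))
print(sensors.get_obs()['tcp_pos'],sensors.get_obs()['wrist_force'])
E
```

```text
[ 0.63039903 -0.05937722  0.33255767] [-3.26688107  0.74678714 11.26485751]
```

View pics/e2.png

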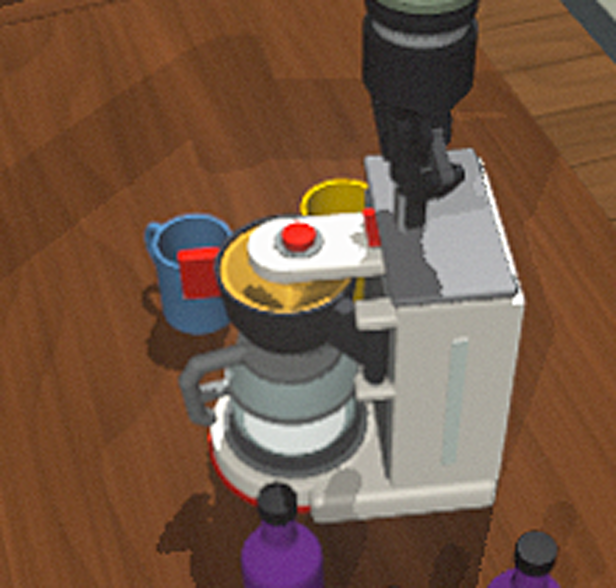

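The lid is down flat (tip at z 0.2595, 11 N against the stop). I'll check the holder angle numerically from this picture: the lug's left end is at crop (180,250)–(183,298).

```bash
python3 - <<'E'
from h import *
q=np.load('q.npy');c=load('e')
for th in (0,.05,.1):
    P=[holder(th,[-128,20+s,z]) for s in(-6,6) for z in(227,181)]+[holder(th,[-45,0,228])]
    print(th,np.round((proj(c,m2w(q,P))-[160,90])*2.8).tolist())
E
```

```text
0 [[175.0, 260.0], [181.0, 302.0], [174.0, 250.0], [180.0, 291.0], [284.0, 262.0]]
0.05 [[170.0, 267.0], [176.0, 309.0], [169.0, 256.0], [175.0, 298.0], [280.0, 265.0]]
0.1 [[165.0, 274.0], [171.0, 316.0], [163.0, 264.0], [170.0, 305.0], [276.0, 269.0]]
```

Request:
{"fn": "jog_arm", "kwargs": {
  "steps": [
    [0,0,-10,0,1],
    [0,0,-25,0,1],
    [0,-25,-25,0,1],
    [5,-50,-25,0,1],
    [10,-75,-20,0,1],
    [20,-81,-20,0,1],
    [20,-81,-20,0,1]
  ]
}}

```text
time_s: 9.5
tcp_pos: [0.5487, -0.0372, 0.3543]
eef_rot: [0.001, 0.709, 0.705, -0.015]
wrist_force: [0.3, -0.1, 0.3]
gripper_width: -0.0
```

The holder matches 0 rad. The tip is over the button, so I'm pressing.

Request:
{"fn": "jog_arm", "kwargs": {
  "steps": [
    [0,2,10,0,1],
    [0,2,18,0,1],
    [0,2,22,0,1],
    [0,2,25,0,1],
    [0,2,27,0,1],
    [0,2,29,0,1],
    [0,2,30,0,1],
    [0,2,30,0,1]
  ]
}}

```text
time_s: 10.17
tcp_pos: [0.5507, -0.0379, 0.3257]
eef_rot: [0.002, 0.709, 0.705, -0.014]
wrist_force: [-0.0, 0.6, 7.5]
gripper_width: 0.001
```

Request:
{"fn": "jog_arm", "kwargs": {
  "steps": [
    [0,0,2,0,1],
    [0,0,3,0,1],
    [0,0,3,0,1]
  ]
}}

```text
time_s: 10.42
tcp_pos: [0.5506, -0.0378, 0.3254]
eef_rot: [0.003, 0.709, 0.705, -0.013]
wrist_force: [-4.4, 0.9, 11.9]
gripper_width: -0.0
```

The button is fully down: 12 N against the stop, with the tip at z 0.2525. I'm releasing it and clearing away.

Request:
{"fn": "jog_arm", "kwargs": {
  "steps": [
    [0,0,-10,0,1],
    [0,0,-30,0,1],
    [0,0,-60,0,1],
    [0,0,-90,0,1],
    [0,-35,-110,0,1],
    [0,-70,-120,0,1],
    [0,-105,-120,0,1],
    [0,-130,-120,0,1],
    [0,-130,-120,0,1]
  ]
}}

```text
time_s: 11.17
tcp_pos: [0.4184, -0.0344, 0.4486]
eef_rot: [0.003, 0.709, 0.705, -0.014]
wrist_force: [-0.4, -0.6, -0.9]
gripper_width: 0.0
```

```bash
python3 - <<'E'
from h import *
a=snap('side','f')['color'];b=snap('scene','g')['color']
o=[cv2.resize(a[90:300,160:380],(400,382)),cv2.resize(b[150:330,180:390],(400,343))]
o[1]=cv2.copyMakeBorder(o[1],0,39,0,0,cv2.BORDER_CONSTANT); cv2.imwrite('pics/f2.png',np.hstack(o))
s=sensors.get_obs();print(s['tcp_pos'],s['wrist_force'])
E
```

```text
[ 0.4220723  -0.03453756  0.44782208] [0.27111183 0.13252507 0.02657604]
```

View pics/f2.png

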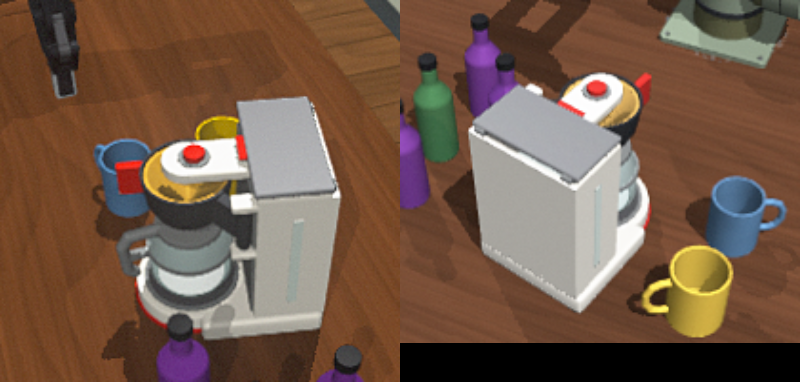

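The lid is flat, the holder is home, the button is up, and the jug, mugs and bottle are undisturbed. The arm is clear.

```bash
python3 -c "
from workcell import workorder; print(workorder.hand_in())"
```

```text
the job is handed in; nothing more can be done
None
```

The coffee maker is set going: holder home, lid shut, start button pressed and released, at about 11 s of the 61 s allowed. The job is handed in; the interface gives no verdict, so I can't confirm a pass.

- **Holder:** I pushed it home by the lug until it met the end stop, at about 14 N. Its position in the picture afterwards agreed with about 0 rad.
- **Lid:** I pressed it flat to its stop at about 11 N, with the fingertips at z 0.2595 m against 0.260 m expected when shut.
- **Button:** I pressed it fully down at about 12 N, with the fingertips at z 0.2525 m, then let it go and moved the arm clear.

The last pictures show the lid flat, the holder under the spray arm and the button up. The jug is on its hotplate, the mugs and green bottle are upright, and the arm touches nothing. No check failed. Positions taken from the pictures are good to only about 2–5 mm.

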